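# Clamp the housing block and set the gauge stylus on it

## Task

Slide the aluminium housing block along its guide rails until it sits fully home against the end stop, then flip the cam lever of the clamp over its high point so that it snaps shut and grips the block. Only after that, lower the small probe arm fully, to level, so that its stylus rests on top of the block. Leave the loose gears, tools and bottle where they are.

Things in the scene. Friction and masses are not known exactly. Their poses are not given: they have to be found in the camera images.
- fixture: Steel fixture on the bench; its place and yaw differ each time. Base plate 180 (x) by 290 (y) by 12 mm thick, y from -175 to +115 mm. Origin on the bench under the plate, z up. All x, y, z below are in this frame, in mm. Two guide rails along y, from y -115 to +60, inner faces at x -30.5 and +30.5, 10 mm wide, tops at z 26.
- stop_face (a point): Upper edge of the end stop's face, mid-width: x 0, y +60, z 42. The stop is a steel bar 70 mm wide across the +y end of the channel.
- clamp_arm_end (a point): Middle of the upper edge of the grey clamp arm's free end: x 0, y +22, z 90. The arm (x -22 to +22, z 72 to 90) overhangs the channel from here to y +100, where its column stands behind the stop. Two cheeks on it (x -16.5 to +16.5, y 27 to 57) rise to z 121; the cam lever swings between them.
- block_center (a point): Centre, half-way up, of the loose aluminium housing block: 56 (x) by 120 (y) by 30 mm high, 0.3 to 0.65 kg. It lies on the base plate between the rails (2.5 mm play each side), top at z 42, axes about parallel to the fixture's, and starts 35 to 75 mm short of home, towards -y. Home, against the stop: this point at y 0, z 27. Its -y end face is free to push (a few N).
- clamp_lever (a joint): Angle of the clamp's cam lever (rad). 0 = open: upright, leaning 0.2 back from vertical towards -y. Grows as the handle swings over the top to +y and down. A spring pushes it back to open up to about 1.2 (high point), then snaps it to the closed stop at 1.62, where the handle points to +y, 0.15 above level. Takes up to about 6 N at the handle's end, twice that half-way along.
- lever_hinge (a point): The lever's hinge axis, parallel to the fixture's x: at x 0, y +42, z 105.
- lever_end (a point): Free end of the cam lever, 111 mm from the hinge, on its centre line. The last 45 mm are a black grip 20 mm wide (along x) and 16 mm thick; nearer the hinge it is a bare bar 16 mm wide and 12 mm thick.
- clamp_pad: Round black clamp pad, 20 mm across, under the clamp arm at x 0, y +42; origin at the centre of its underside, 6.5 mm above the block's top while the lever is open. It comes down and presses on the block with about 10 N as the lever closes.
- probe_arm (a joint): Angle of the small probe arm about its pivot (rad). 0 = level, fully down on its own stop; positive = raised (starts 0.5 to 0.85). The stylus first touches the block at about 0.04 and is sprung, so that the arm can go on down to level. It moves stiffly and stays where it is left, pushed with about 1 N at its end.
- probe_pivot (a point): The probe arm's pivot axis, parallel to the fixture's y: at x +66, y -8, z 55, in a small fork (x 56 to 76, y -22 to +6, top z 64). The arm reaches from here across the channel towards -x, level when lowered.
- probe_tab (a point): Centre of the upper face of the round black finger tab (20 mm across, 6 mm thick) at the free end of the probe arm, 102 mm from the pivot; lowered, it is at x -36, y -8, z 58. The arm between is a bar 8 mm wide and 6 mm thick.
- stylus: Steel stylus, a pin 7 mm across hanging under the probe arm, 66 mm from the pivot, sprung along its length (it gives 2.5 mm by the time the arm is level); origin at its round lower tip.
- gear_large: Loose red plastic gear, 60 mm across, 16 mm high, on the bench beyond the fixture's +y end; origin under its centre.
- gear_medium: Loose steel gear, 44 mm across, 16 mm high, on the bench beyond the fixture's -y end; origin under its centre.
- gear_small: Loose black gear, 30 mm across, 14 mm high, on the fixture's base plate at its -x, +y corner; origin under its centre.
- screwdriver: Loose screwdriver lying on the bench on the fixture's far (+x) side, towards -y, some 50 mm beyond the plate.
- wrench: Loose wrench lying on the bench on the fixture's far (+x) side, towards +y, some 40 mm beyond the plate.
- collar: Loose steel collar, 34 mm across, 22 mm high, on the bench beyond the fixture's +y end; origin under its centre.
- oil_bottle: Small white bottle, 42 mm across, 110 mm high, standing on the bench beyond the fixture's -y end; origin under its centre.
Things that resemble listed ones, but are neither listed nor needed, are in the scene too. What is shaped like the part that bears block_center but brown or green is not meant.

How it is judged:
By the outcome, as a careful person would: the job done as asked, in the order asked, and still so for the second after the job is handed in, with the robot touching nothing.
It also fails if it takes over 51 s, if anything falls off the work surface, if the arm or the gripper's body presses on something with over 40 N, if the wrist force passes 120 N, or if a joint passes its speed limit or range.

## Robot

A 6-joint arm with a two-finger parallel gripper is mounted at the origin on the work surface. World frame = base frame: x ahead of the robot, y to its left, z up, the work surface at z = 0. Lengths are in m, angles in rad, forces in N, time in s.
With the tool pointing down it reaches from about 0.225 to 0.725 m from the base axis. Payload 3.1 kg.
Tool frame: the origin (TCP) lies between the finger pads; the fingertips stand 25 mm ahead of it and the grasp point (between the pads) lies 6 mm ahead of it; z points along the fingers, y is the line along which they close (so a half turn about z gives the same grasp; the last joint's range is limited). The gripper opens to 85 mm and grips with 20 to 120 N. Pads are 22 mm wide; open, the fingers measure 114 mm over their backs; the gripper's body (76 mm by 85 mm) begins 54 mm behind the grasp point. The pads swing forward as they close: fully open they stand 13 mm farther back than shut.
Start: joints at [-1.355, 0.048, 0.099, 1.622, 0, 1.443], TCP at [0.177, -0.494, 0.256] pointing down, gripper open.
Joint ranges: [-2.91, 2.91], [-0.99, 1.94], [-1.21, 1.42], [-2.12, 2.29], [-1.49, 1.47], [-3.14, 3.14]. Speed limits (rad/s): [2.79, 2.79, 3.14, 3.14, 3.14, 3.14].

## Interface

Orientations are given as a rotation vector (axis times angle).
In Python, from cell import robot, camera, calibration, order gives the robot as it stands. The module is installed in compiled form; this text tells all that it offers.
- The arm moves only by the tool apply_moves, never from a script. Its argument "rows" is a list of rows, each an object of numbers: "tx", "ty", "tz": the shift along the world's x, y, z each as a share of 0.5 m, from -1 to 1; "ax", "ay", "az": the turn, a rotation vector about the world's x, y, z each as a share of 1.5 rad, from -1 to 1. A call has 1 to 5 rows; each row is the pose to reach, as a shift and turn from the pose commanded when the call began; what a row does not reach only later rows make up. A row lasts 1/12 s, in which the tool goes at most 41.7 mm and 7.16 degrees, less where a joint would pass 70% of its speed; a pose out of reach is approached as far as the arm can. A call with a number of a shift or a turn outside -1 to 1 is refused whole. A call with a gripper value outside its range is refused whole. "gripper" is the closure, from -1 (fully open) to 1 (shut), so that 0 is half open, set as the call begins (left out, the last holds). The fingers move at their own pace and stop on an object; the grip force is fixed at half the most. Time passes only in rows, so rows that repeat a pose let the fingers close. It gives the time, the measured TCP pose, the force, the opening and the grip force at its end, in the units of the state.
- robot.get_state(): the state, without advancing time (a new reading comes with each control period).
- camera(name): name is "side" or "top" or "wrist"; returns the picture (384x512x3 uint8, red, green, blue); there is no depth.
- calibration(name): a dict with "intrinsics" (3x3 intrinsics, pixels), "dist" ([k1, k2, p1, p2, k3] as OpenCV has them; the pictures are not rectified), "origin" and "rotation" of the camera in the world. Camera axes: x right, y down, z forward; pixel columns grow to the right and rows downward; lengths in m; the calibration is good to about 2 mm. A picture is of the moment at which its call begins: read the wrist's pose just before it. calibration takes no time and is no camera call; for the wrist camera it gives the pose at the moment of the call.
- order.finish_job(): hands the job in; it is judged then, once.
The state is a dict: "t": time; "joint_pos": joint angles; "qvel": joint speeds; "joint_efforts": joint torques, N m; "tool_pos": TCP position; "ee_rot": TCP orientation; "wrist_force": force on the tool from outside, world axes, zero at the start; "wrist_torque": the same for the moment, N m; "grip_width": finger opening in m; "grasp_force": force on a finger pad.
Only numpy, scipy, OpenCV 4.12 (cv2) and the standard library are available. Lean on these libraries where they do the work, as an engineer would, in place of code of your own. Each camera call takes 0.05 s, during which the arm holds its last target. There are 200 camera calls.

## Working session

There is one attempt and no reset: what is moved stays moved. The work goes in short steps, Python scripts to look and compute and a tool call to move; the robot and the scene stay as the last step left them, time stands still between calls to the robot, and variables do not carry over. Pictures are saved under pics/ and viewed, at most 10 in all, crops included, and the job is handed in when it is done.

Besides the shell and the picture viewer there is one more tool, called after "Call:" as a command line: name --argument value ..., lists and objects as JSON in quotes. apply_moves: Moves the arm, as the interface text tells. Shift numbers are shares of 0.5 m and turn numbers shares of 1.5 rad, none past 1 either way. Its arguments: {"type":"object","properties":{"rows":{"type":"array"},"gripper":{"type":"number"}},"required":["rows"]}

```bash
mkdir -p pics
python3 - <<'E'
from cell import robot,camera,calibration
import cv2,numpy as np
for n in("top","side"):
    im=camera(n); cv2.imwrite(f"pics/{n}0.png",cv2.resize(im[:,:,::-1],(800,600),interpolation=cv2.INTER_CUBIC)); np.save(f"pics/{n}0.npy",im)
    c=calibration(n); print(n,c)
s=robot.get_state();print(s)
E
```

```text
top {'intrinsics': array([[359.44526015,   0.        , 252.49243724],
       [  0.        , 359.44526015, 191.31130727],
       [  0.        ,   0.        ,   1.        ]]), 'dist': array([-0.04950585,  0.        ,  0.        ,  0.        ,  0.        ]), 'origin': array([ 0.48022136, -0.01703211,  1.03349204]), 'rotation': array([-2.1738153 ,  2.14435856, -0.1744125 ])}
side {'intrinsics': array([[396.78830467,   0.        , 259.18041848],
       [  0.        , 396.78830467, 192.68446903],
       [  0.        ,   0.        ,   1.        ]]), 'dist': array([-0.1056017,  0.       ,  0.       ,  0.       ,  0.       ]), 'origin': array([0.4215465 , 0.80552778, 0.623593  ]), 'rotation': array([-0.22249912,  2.59131654, -1.56472438])}
{'t': 0.1, 'joint_pos': array([-1.35485396e+00,  4.87109330e-02,  9.77625922e-02,  1.62196893e+00,
       -1.87121348e-05,  1.44297062e+00]), 'qvel': array([ 0.00029648, -0.0013078 ,  0.0042125 ,  0.00240492,  0.0032654 ,
        0.0011884 ]), 'joint_efforts': array([ 2.67767253e-03, -3.39850295e+01,  3.20936394e+01,  1.58359419e-02,
       -1.40893872e-04,  1.25663416e-06]), 'tool_pos': array([ 0.17681057, -0.49381877,  0.25522037]), 'ee_rot': array([-3.09321214e+00, -5.36972387e-01,  1.75981682e-04]), 'wrist_force': array([-0.57994371, -0.57895067,  0.11377139]), 'wrist_torque': array([-0.02350859,  0.02218565, -0.00566017]), 'grasp_force': 0.0, 'grip_width': 0.08560640004310757}
```

View pics/top0.png

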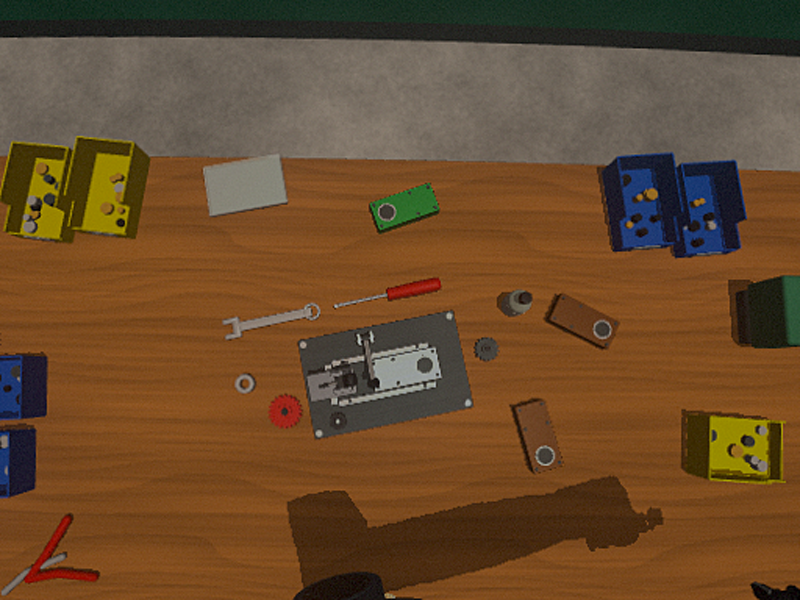

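View pics/side0.png

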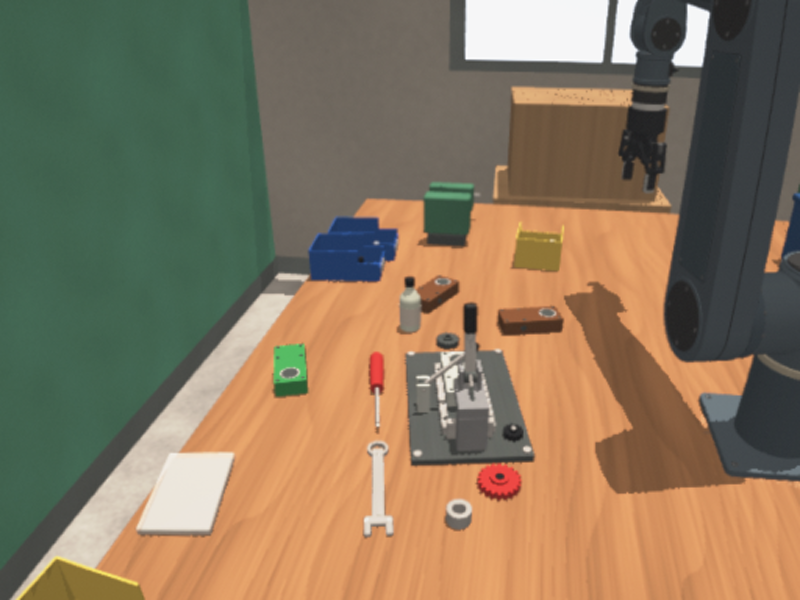

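The top view (800x600) shows the plate with corner screws at about (303,345), (449,316), (468,403) and (319,434). The clamp column is at its left, so fixture +y points left.

Block candidates:
- The aluminium one in the channel, at about (405,367).
- Green at (404,207).
- Brown at (583,320) and (537,435).

Only the aluminium one between the rails fits the description. The probe tab is at about (372,383) and the lever at about (345,380). Next I'll measure, with an enlarged crop.

```bash
cat > h.py <<'E'
import numpy as np,cv2
from cell import robot,camera,calibration
from scipy.spatial.transform import Rotation as R
def ray(n,uv,c=None):
    c=c or calibration(n); p=cv2.undistortPoints(np.float64([[uv]]),c["intrinsics"],c["dist"])[0,0]
    return c["origin"],R.from_rotvec(c["rotation"]).apply([p[0],p[1],1])
def onplane(n,uv,p0,nrm):
    o,d=ray(n,uv); return o+d*np.dot(np.subtract(p0,o),nrm)/np.dot(d,nrm)
def onz(n,uv,z): return onplane(n,uv,[0,0,z],[0,0,1])
def proj(n,P):
    c=calibration(n);r=R.from_rotvec(c["rotation"]).inv()
    q=r.apply(np.atleast_2d(P)-c["origin"])
    return cv2.projectPoints(q,np.zeros(3),np.zeros(3),c["intrinsics"],c["dist"])[0][:,0]
def st():
    s=robot.get_state(); print(round(s["t"],2),s["tool_pos"].round(4),s["ee_rot"].round(3),s["wrist_force"].round(1)); return s
E
cat > m.py <<'E'
from h import *
im=np.load("pics/top0.npy"); g=im.min(2).astype(float)
W=[]
for s in [(303,345),(449,316),(468,403),(319,434)]:
    u,v=int(s[0]*.64),int(s[1]*.64); w=g[v-4:v+5,u-4:u+5]; w=np.clip(w-110,0,None)
    yy,xx=np.mgrid[v-4:v+5,u-4:u+5]; p=((w*xx).sum()/w.sum(),(w*yy).sum()/w.sum()); W.append(onz("top",p,.013)); print(p,W[-1])
W=np.array(W); ctr=W.mean(0)
yd=(W[0]+W[3]-W[1]-W[2])[:2]; yd/=np.linalg.norm(yd)
yaw=np.arctan2(-yd[0],yd[1]); print("sides",[np.linalg.norm(W[i]-W[i-1]) for i in range(4)])
# plate outline check
m=((im.max(2)<85)&(im.max(2)-im.min(2).astype(int)<15)).astype(np.uint8); m[:, :185]=0;m[:190]=0;m[285:]=0;m[:,305:]=0
m=cv2.morphologyEx(m,cv2.MORPH_OPEN,np.ones((3,3)))
c=max(cv2.findContours(m,0,2)[0],key=cv2.contourArea); b=cv2.boxPoints(cv2.minAreaRect(cv2.convexHull(c)))
B=np.array([onz("top",p,.012) for p in b]); print("box",B,B.mean(0)-ctr)
org=ctr[:2]-yd*-.030; print("yaw",yaw,"org",org)
np.save("fix.npy",[org[0],org[1],yaw])
for y in(-200,):pass
M=cv2.getRotationMatrix2D((238,235),0,1)
cr=im[190:290,180:313]; cv2.imwrite("pics/crop.png",cv2.resize(cr[:,:,::-1],(798,600),interpolation=cv2.INTER_CUBIC))
E
python3 m.py
```

```text
(np.float64(193.56133828996283), np.float64(220.32342007434943)) [0.53821022 0.1272992  0.013     ]
(np.float64(287.0055096418733), np.float64(201.81542699724517)) [ 0.59477825 -0.13769072  0.013     ]
(np.float64(299.0), np.float64(257.4469696969697)) [ 0.437957   -0.17146993  0.013     ]
(np.float64(203.73033707865167), np.float64(276.96629213483146)) [0.38144103 0.09403749 0.013     ]
sides [np.float64(0.1602589083779309), np.float64(0.27096051117950887), np.float64(0.16041801415241722), np.float64(0.2714557950522698)]
box [[ 0.54434473  0.13937044  0.012     ]
 [ 0.60591394 -0.14589335  0.012     ]
 [ 0.43100929 -0.18061598  0.012     ]
 [ 0.37289362  0.09924839  0.012     ]] [ 4.43769491e-04 -1.66358357e-05 -1.00000000e-03]
yaw 0.21002254595297523 org [0.48184217 0.0073848 ]
```

View pics/crop.png

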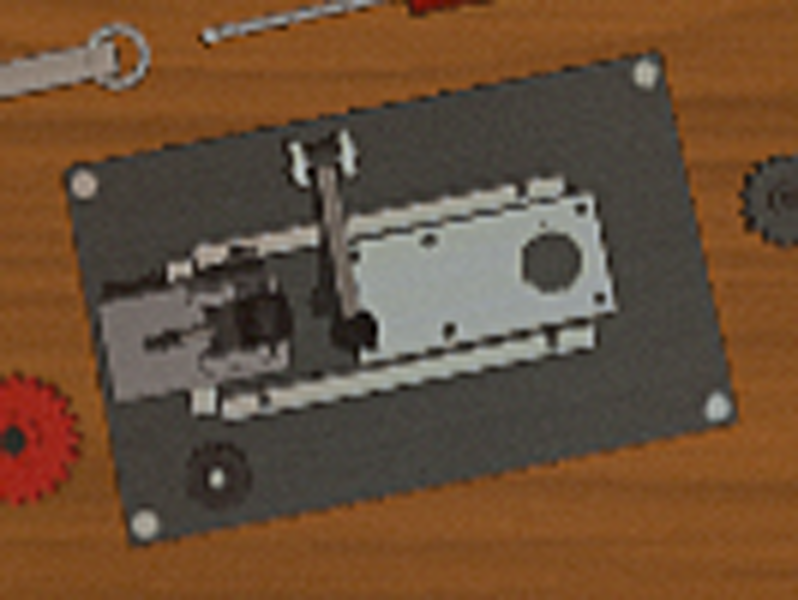

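The crop confirms the aluminium block in the channel, with its -y end edge at about (604,250). The tab is at (354,332) and the black lever grip at (262,315). Now the targets.

```bash
cat >> h.py <<'E'
ox,oy,yaw=np.load("fix.npy"); Z=R.from_euler("z",yaw); O=np.array([ox,oy,0])
def f2w(p): return Z.apply(np.array(p)/1000)+O
def w2f(P): return Z.inv().apply(np.array(P)-O)*1000
def plan(tip,tilt=0.,front=0):
    """tip (fixture mm) of fingertip centre; tool y along fixture -y, leaning so body goes to -y by tilt"""
    s=robot.get_state()
    base=np.column_stack([[1,0,0],[0,-1,0],[0,0,-1]])
    Rt=Z*R.from_rotvec([tilt,0,0])*R.from_matrix(base)
    z=Rt.apply([0,0,1]); tcp=f2w(tip)-.025*z
    d=(tcp-s["tool_pos"])/.5; rv=(Rt*R.from_rotvec(s["ee_rot"]).inv()).as_rotvec()/1.5
    print("tcp",tcp.round(4),"shift",d.round(4),"turn",rv.round(4),"toolz_fix",Z.inv().apply(z).round(2))
def tipf():
    s=st(); z=R.from_rotvec(s["ee_rot"]).apply([0,0,1]); print("tip fix",w2f(s["tool_pos"]+.025*z).round(1),"F fix",Z.inv().apply(s["wrist_force"]).round(1),"w",round(s["grip_width"],4))
E
python3 - <<'E'
from h import *
k=lambda u,v:(180+u/6-.4,190+v/6-.4)
print("blk end",w2f(onz("top",k(604,250),.042)),"circle",w2f(onz("top",k(551,263),.042)))
yd=Z.apply([0,1,0])
P=w2f(onplane("top",k(354,332),f2w([0,-8,0]),yd)); print("tab",P,"ang",np.arctan2(P[2]-57,66-P[0]))
xd=Z.apply([1,0,0])
print("lever",w2f(onplane("top",k(262,315),f2w([0,0,0]),xd)), w2f(onz("top",k(262,315),.214)))
for t in(.25,):
  plan([0,-165,100],t);plan([0,-165,27],t); plan([0,-75,27],t)
E
```

```text
blk end [   1.6647106  -126.11737413   42.        ] circle [   0.65265899 -101.048451     42.        ]
tab [-11.8766427   -8.         119.27343273] ang 0.6745225989412151
lever [-1.42841437e-14  1.37937713e+01  3.77414023e+02] [  1.66275977  23.0933745  214.        ]
tcp [ 0.5175 -0.16    0.1242] shift [ 0.6814  0.6676 -0.262 ] turn [ 0.159   0.0454 -0.0887] toolz_fix [ 0.    0.25 -0.97]
tcp [ 0.5175 -0.16    0.0512] shift [ 0.6814  0.6676 -0.408 ] turn [ 0.159   0.0454 -0.0887] toolz_fix [ 0.    0.25 -0.97]
tcp [ 0.4988 -0.072   0.0512] shift [ 0.6439  0.8436 -0.408 ] turn [ 0.159   0.0454 -0.0887] toolz_fix [ 0.    0.25 -0.97]
```

Run:
```python
from h import *
print("bottle",w2f(onz("top",(524*.64,297*.64),.11)),"gearM",w2f(onz("top",(486*.64,348*.64),.016)))
plan([0,-150,120],.25);plan([0,-150,27],.25)
```

```text
bottle [  77.41981058 -283.04547898  110.        ] gearM [   8.22747024 -219.71694551   16.        ]
tcp [ 0.5144 -0.1454  0.1442] shift [ 0.6752  0.6969 -0.222 ] turn [ 0.159   0.0454 -0.0887] toolz_fix [ 0.    0.25 -0.97]
tcp [ 0.5144 -0.1454  0.0512] shift [ 0.6752  0.6969 -0.408 ] turn [ 0.159   0.0454 -0.0887] toolz_fix [ 0.    0.25 -0.97]
```

Call:
apply_moves --rows '[{"tx": 0.3,"ty": 0.3,"tz": 0,"ax": 0.159,"ay": 0.045,"az": -0.089},{"tx": 0.6,"ty": 0.6,"tz": 0,"ax": 0.159,"ay": 0.045,"az": -0.089},{"tx": 0.67,"ty": 0.69,"tz": 0,"ax": 0.159,"ay": 0.045,"az": -0.089},{"tx": 0.67,"ty": 0.69,"tz": 0,"ax": 0.159,"ay": 0.045,"az": -0.089},{"tx": 0.67,"ty": 0.69,"tz": 0,"ax": 0.159,"ay": 0.045,"az": -0.089}]' --gripper 1

```text
t: 0.52
tool_pos: [0.3237, -0.3444, 0.2544]
ee_rot: [-2.876, -0.3, 0.039]
wrist_force: [0.9, -0.3, 0.2]
grip_width: 0.0258
grasp_force: 0.0
```

Run:
```python
from h import *
st();plan([0,-152,200],.25)
```

```text
0.52 [ 0.3237 -0.3444  0.2544] [-2.876 -0.3    0.039] [ 0.9 -0.3  0.2]
tcp [ 0.5148 -0.1473  0.2242] shift [ 0.3823  0.3941 -0.0604] turn [-0.0007 -0.0008  0.0011] toolz_fix [ 0.    0.25 -0.97]
```

Call:
apply_moves --rows '[{"tx": 0.382,"ty": 0.394,"tz": -0.06},{"tx": 0.382,"ty": 0.394,"tz": -0.06},{"tx": 0.382,"ty": 0.394,"tz": -0.06},{"tx": 0.382,"ty": 0.394,"tz": -0.06},{"tx": 0.382,"ty": 0.394,"tz": -0.06}]'

```text
schema error: expected keys tx, ty, tz, ax, ay, az
```

Call:
apply_moves --rows '[{"tx": 0,"ty": 0,"tz": 0},{"tx": 0,"ty": 0,"tz": 0},{"tx": 0,"ty": 0,"tz": 0}]'

```text
schema error: expected keys tx, ty, tz, ax, ay, az
```

Run:
```python
from h import *
tipf();plan([0,-152,28],.25)
```

```text
0.52 [ 0.3237 -0.3444  0.2544] [-2.876 -0.3    0.039] [ 0.9 -0.3  0.2]
tip fix [-228.  -304.9  230.2] F fix [ 0.8 -0.5  0.2] w 0.0258
tcp [ 0.5148 -0.1473  0.0522] shift [ 0.3823  0.3941 -0.4044] turn [-0.0007 -0.0008  0.0011] toolz_fix [ 0.    0.25 -0.97]
```

Call:
apply_moves --rows '[{"tx": 0.382,"ty": 0.394,"tz": -0.06,"ax": 0,"ay": 0,"az": 0},{"tx": 0.382,"ty": 0.394,"tz": -0.06,"ax": 0,"ay": 0,"az": 0},{"tx": 0.382,"ty": 0.394,"tz": -0.06,"ax": 0,"ay": 0,"az": 0},{"tx": 0.382,"ty": 0.394,"tz": -0.06,"ax": 0,"ay": 0,"az": 0},{"tx": 0.382,"ty": 0.394,"tz": -0.06,"ax": 0,"ay": 0,"az": 0}]'

```text
t: 0.93
tool_pos: [0.4677, -0.1949, 0.233]
ee_rot: [-2.879, -0.303, 0.038]
wrist_force: [0.0, -1.0, 0.5]
grip_width: -0.0
grasp_force: 0.0
```

Run:
```python
from h import *
tipf();plan([0,-152,120],.25)
```

```text
0.93 [ 0.4677 -0.1949  0.233 ] [-2.879 -0.303  0.038] [ 0.  -1.   0.5]
tip fix [ -56.  -188.7  208.7] F fix [-0.2 -1.   0.5] w -0.0
tcp [ 0.5148 -0.1473  0.1442] shift [ 0.0941  0.0951 -0.1775] turn [0.0013 0.     0.0003] toolz_fix [ 0.    0.25 -0.97]
```

Call:
apply_moves --rows '[{"tx": 0.09,"ty": 0.09,"tz": -0.02,"ax": 0,"ay": 0,"az": 0},{"tx": 0.09,"ty": 0.09,"tz": -0.1,"ax": 0,"ay": 0,"az": 0},{"tx": 0.09,"ty": 0.09,"tz": -0.17,"ax": 0,"ay": 0,"az": 0},{"tx": 0.09,"ty": 0.09,"tz": -0.17,"ax": 0,"ay": 0,"az": 0},{"tx": 0.09,"ty": 0.09,"tz": -0.17,"ax": 0,"ay": 0,"az": 0}]'

```text
t: 1.35
tool_pos: [0.5086, -0.1495, 0.1445]
ee_rot: [-2.873, -0.302, 0.051]
wrist_force: [0.1, -0.2, 0.7]
grip_width: -0.0002
grasp_force: 0.0
```

Run:
```python
from h import *
tipf();plan([0,-152,28],.25)
```

```text
1.35 [ 0.5086 -0.1495  0.1445] [-2.873 -0.302  0.051] [ 0.1 -0.2  0.7]
tip fix [  -6.7 -152.7  120.3] F fix [ 0.1 -0.2  0.7] w -0.0002
tcp [ 0.5148 -0.1473  0.0522] shift [ 0.0124  0.0043 -0.1846] turn [-0.002  -0.006  -0.0004] toolz_fix [ 0.    0.25 -0.97]
```

Call:
apply_moves --rows '[{"tx": 0.012,"ty": 0.004,"tz": -0.08,"ax": 0,"ay": 0,"az": 0},{"tx": 0.012,"ty": 0.004,"tz": -0.15,"ax": -0.002,"ay": -0.006,"az": 0},{"tx": 0.012,"ty": 0.004,"tz": -0.185,"ax": -0.002,"ay": -0.006,"az": 0},{"tx": 0.012,"ty": 0.004,"tz": -0.185,"ax": -0.002,"ay": -0.006,"az": 0},{"tx": 0.012,"ty": 0.004,"tz": -0.185,"ax": -0.002,"ay": -0.006,"az": 0}]'

```text
t: 1.77
tool_pos: [0.519, -0.1512, 0.0587]
ee_rot: [-2.885, -0.303, 0.021]
wrist_force: [1.0, -0.5, 0.2]
grip_width: -0.0
grasp_force: 0.0
```

Run:
```python
from h import *
tipf();plan([0,-130,28],.25);plan([0,-82,28],.25)
w=camera("wrist");cv2.imwrite("pics/w1.png",w[:,:,::-1])
```

```text
1.77 [ 0.519  -0.1512  0.0587] [-2.885 -0.303  0.021] [ 1.  -0.5  0.2]
tip fix [   3.6 -156.9   34.4] F fix [ 0.9 -0.7  0.2] w -0.0
tcp [ 0.5102 -0.1258  0.0522] shift [-0.0176  0.0509 -0.0129] turn [0.0043 0.0082 0.0013] toolz_fix [ 0.    0.25 -0.97]
tcp [ 0.5002 -0.0789  0.0522] shift [-0.0376  0.1447 -0.0129] turn [0.0043 0.0082 0.0013] toolz_fix [ 0.    0.25 -0.97]
```

View pics/w1.png

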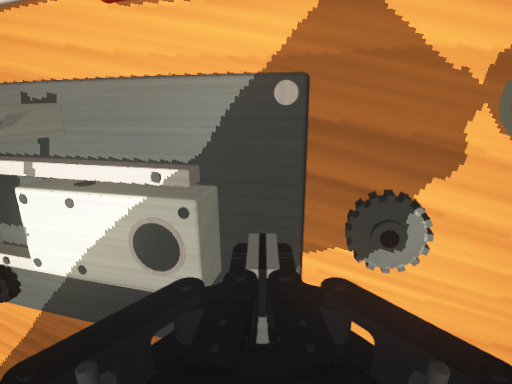

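The wrist view shows the fingertips at about (262,240), short of the block's end face at about x 215, with the gear at (390,235) clear. Now I'll push.

Call:
apply_moves --rows '[{"tx": -0.006,"ty": 0.02,"tz": -0.013,"ax": 0.004,"ay": 0.008,"az": 0},{"tx": -0.014,"ty": 0.04,"tz": -0.013,"ax": 0.004,"ay": 0.008,"az": 0},{"tx": -0.02,"ty": 0.06,"tz": -0.013,"ax": 0.004,"ay": 0.008,"az": 0},{"tx": -0.024,"ty": 0.08,"tz": -0.013,"ax": 0.004,"ay": 0.008,"az": 0},{"tx": -0.028,"ty": 0.1,"tz": -0.013,"ax": 0.004,"ay": 0.008,"az": 0}]'

```text
t: 2.23
tool_pos: [0.505, -0.1, 0.0515]
ee_rot: [-2.88, -0.303, 0.036]
wrist_force: [1.0, -4.6, 3.8]
grip_width: -0.0
grasp_force: 2.6
```

Run:
```python
from h import *
tipf();plan([0,-82,28],.25)
```

```text
2.23 [ 0.505  -0.1     0.0515] [-2.88  -0.303  0.036] [ 1.  -4.6  3.8]
tip fix [   0.3 -103.7   27.3] F fix [ 0.  -4.7  3.8] w -0.0
tcp [ 0.5002 -0.0789  0.0522] shift [-0.0096  0.0422  0.0014] turn [0.0017 0.001  0.0003] toolz_fix [ 0.    0.25 -0.97]
```

Call:
apply_moves --rows '[{"tx": -0.003,"ty": 0.015,"tz": 0,"ax": 0,"ay": 0,"az": 0},{"tx": -0.006,"ty": 0.03,"tz": 0,"ax": 0,"ay": 0,"az": 0},{"tx": -0.008,"ty": 0.036,"tz": 0,"ax": 0,"ay": 0,"az": 0},{"tx": -0.009,"ty": 0.042,"tz": 0,"ax": 0,"ay": 0,"az": 0},{"tx": -0.009,"ty": 0.042,"tz": 0,"ax": 0,"ay": 0,"az": 0}]'

```text
t: 2.65
tool_pos: [0.4993, -0.078, 0.0499]
ee_rot: [-2.875, -0.303, 0.041]
wrist_force: [0.7, -2.6, 2.8]
grip_width: -0.0001
grasp_force: 1.2
```

Run:
```python
from h import *
tipf();plan([0,-74,28],.25)
```

```text
2.65 [ 0.4993 -0.078   0.0499] [-2.875 -0.303  0.041] [ 0.7 -2.6  2.8]
tip fix [ -0.8 -80.9  25.7] F fix [ 0.1 -2.7  2.8] w -0.0001
tcp [ 0.4986 -0.071   0.0522] shift [-0.0015  0.0139  0.0047] turn [-0.0008 -0.0013 -0.0001] toolz_fix [ 0.    0.25 -0.97]
```

Call:
apply_moves --rows '[{"tx": -0.001,"ty": 0.004,"tz": 0.002,"ax": 0,"ay": 0,"az": 0},{"tx": -0.001,"ty": 0.008,"tz": 0.004,"ax": 0,"ay": 0,"az": 0},{"tx": -0.001,"ty": 0.011,"tz": 0.004,"ax": 0,"ay": 0,"az": 0},{"tx": -0.001,"ty": 0.014,"tz": 0.004,"ax": 0,"ay": 0,"az": 0},{"tx": -0.001,"ty": 0.014,"tz": 0.004,"ax": 0,"ay": 0,"az": 0}]'

```text
t: 3.07
tool_pos: [0.498, -0.071, 0.0509]
ee_rot: [-2.874, -0.302, 0.044]
wrist_force: [0.5, -1.1, -1.1]
grip_width: -0.0002
grasp_force: 0.5
```

Run:
```python
from h import *
tipf();plan([0,-70,28],.25)
```

```text
3.07 [ 0.498  -0.071   0.0509] [-2.874 -0.302  0.044] [ 0.5 -1.1 -1.1]
tip fix [ -0.6 -73.7  26.7] F fix [ 0.3 -1.2 -1.1] w -0.0002
tcp [ 0.4977 -0.0671  0.0522] shift [-0.0006  0.0077  0.0026] turn [-0.0015 -0.0029  0.0001] toolz_fix [ 0.    0.25 -0.97]
```

Call:
apply_moves --rows '[{"tx": 0,"ty": 0.003,"tz": 0,"ax": 0,"ay": 0,"az": 0},{"tx": -0.001,"ty": 0.006,"tz": 0,"ax": 0,"ay": 0,"az": 0},{"tx": -0.001,"ty": 0.008,"tz": 0,"ax": 0,"ay": 0,"az": 0},{"tx": -0.001,"ty": 0.008,"tz": 0,"ax": 0,"ay": 0,"az": 0}]'

```text
t: 3.4
tool_pos: [0.4982, -0.0674, 0.0516]
ee_rot: [-2.875, -0.302, 0.042]
wrist_force: [0.6, -1.4, -2.1]
grip_width: 0.0001
grasp_force: 0.7
```

Run:
```python
from h import *
tipf()
```

```text
3.4 [ 0.4982 -0.0674  0.0516] [-2.875 -0.302  0.042] [ 0.6 -1.4 -2.1]
tip fix [  0.3 -70.3  27.4] F fix [ 0.3 -1.5 -2.1] w 0.0001
```

Still moving freely, so I'll keep going in small steps.

Call:
apply_moves --rows '[{"tx": -0.001,"ty": 0.004,"tz": 0,"ax": 0,"ay": 0,"az": 0},{"tx": -0.001,"ty": 0.008,"tz": 0,"ax": 0,"ay": 0,"az": 0},{"tx": -0.002,"ty": 0.01,"tz": 0,"ax": 0,"ay": 0,"az": 0},{"tx": -0.002,"ty": 0.01,"tz": 0,"ax": 0,"ay": 0,"az": 0}]'

```text
t: 3.73
tool_pos: [0.4981, -0.066, 0.0519]
ee_rot: [-2.884, -0.302, 0.041]
wrist_force: [-0.1, -9.7, -1.6]
grip_width: -0.0003
grasp_force: 4.8
```

Run:
```python
from h import *
tipf()
t=camera("top"); cv2.imwrite("pics/t2.png",cv2.resize(t[190:290,180:313][:,:,::-1],(798,600),interpolation=cv2.INTER_CUBIC))
```

```text
3.73 [ 0.4981 -0.066   0.0519] [-2.884 -0.302  0.041] [-0.1 -9.7 -1.6]
tip fix [  0.5 -69.1  27.7] F fix [-2.1 -9.5 -1.6] w -0.0003
```

View pics/t2.png

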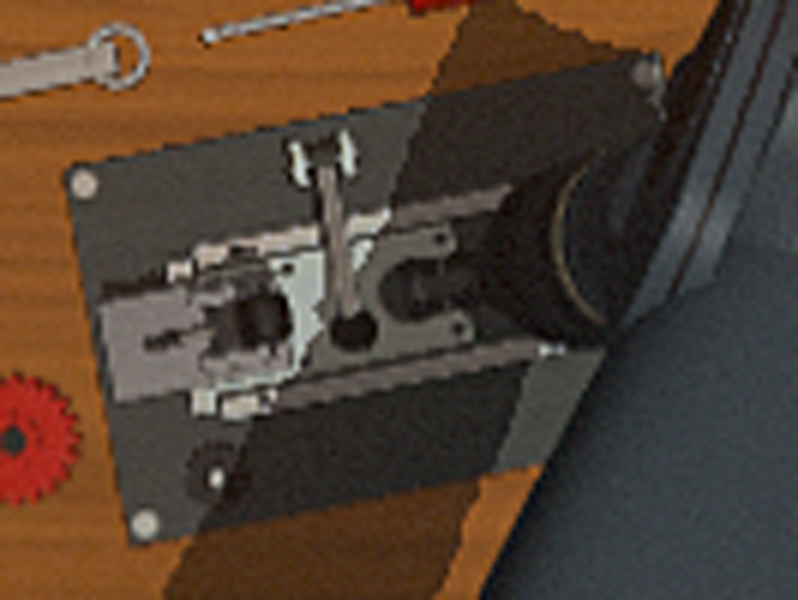

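Call:
apply_moves --rows '[{"tx": 0,"ty": 0.003,"tz": 0,"ax": 0,"ay": 0,"az": 0},{"tx": 0,"ty": 0.003,"tz": 0,"ax": 0,"ay": 0,"az": 0},{"tx": 0,"ty": 0.003,"tz": 0,"ax": 0,"ay": 0,"az": 0}]'

```text
t: 4.03
tool_pos: [0.4983, -0.0658, 0.052]
ee_rot: [-2.887, -0.301, 0.04]
wrist_force: [0.1, -11.9, -0.9]
grip_width: 0.0002
grasp_force: 6.1
```

Run:
```python
from h import *
tipf()
print(w2f(onz("top",(180+465/6-.4,190+283/6-.4),.042)))
```

```text
4.03 [ 0.4983 -0.0658  0.052 ] [-2.887 -0.301  0.04 ] [  0.1 -11.9  -0.9]
tip fix [  0.8 -69.1  27.7] F fix [ -2.4 -11.6  -0.9] w 0.0002
[ -0.51316678 -60.62468097  42.        ]
```

The block is home: its end edge measures y -60.6, and the force rises without motion. Now I'll retreat and raise.

Call:
apply_moves --rows '[{"tx": 0.004,"ty": -0.03,"tz": 0,"ax": 0,"ay": 0,"az": 0},{"tx": 0.01,"ty": -0.05,"tz": 0.03,"ax": 0,"ay": 0,"az": 0},{"tx": 0.01,"ty": -0.05,"tz": 0.11,"ax": 0,"ay": 0,"az": 0},{"tx": 0.01,"ty": -0.05,"tz": 0.19,"ax": 0,"ay": 0,"az": 0},{"tx": 0.01,"ty": -0.05,"tz": 0.27,"ax": 0,"ay": 0,"az": 0}]'

```text
t: 4.45
tool_pos: [0.5015, -0.0851, 0.1879]
ee_rot: [-2.873, -0.301, 0.043]
wrist_force: [2.2, -0.5, -0.7]
grip_width: -0.0002
grasp_force: 0.0
```

Run:
```python
from h import *
tipf(); plan([0,-50,189],.25);plan([0,-15,189],.25)
```

```text
4.45 [ 0.5015 -0.0851  0.1879] [-2.873 -0.301  0.043] [ 2.2 -0.5 -0.7]
tip fix [-1.000e-01 -8.830e+01  1.637e+02] F fix [ 2.  -0.9 -0.7] w -0.0002
tcp [ 0.4936 -0.0476  0.2132] shift [-0.0159  0.0751  0.0507] turn [-0.0026 -0.0026  0.0006] toolz_fix [ 0.    0.25 -0.97]
tcp [ 0.4863 -0.0133  0.2132] shift [-0.0305  0.1436  0.0507] turn [-0.0026 -0.0026  0.0006] toolz_fix [ 0.    0.25 -0.97]
```

Call:
apply_moves --rows '[{"tx": -0.003,"ty": 0.01,"tz": 0.045,"ax": 0,"ay": 0,"az": 0},{"tx": -0.016,"ty": 0.075,"tz": 0.05,"ax": 0,"ay": 0,"az": 0},{"tx": -0.03,"ty": 0.143,"tz": 0.05,"ax": 0,"ay": 0,"az": 0},{"tx": -0.03,"ty": 0.143,"tz": 0.05,"ax": 0,"ay": 0,"az": 0},{"tx": -0.03,"ty": 0.143,"tz": 0.05,"ax": 0,"ay": 0,"az": 0}]'

```text
t: 4.87
tool_pos: [0.4868, -0.0127, 0.2124]
ee_rot: [-2.874, -0.307, 0.04]
wrist_force: [-0.3, -0.6, 0.1]
grip_width: 0.0002
grasp_force: 0.0
```

Run:
```python
from h import *
tipf(); plan([0,8,188],.25);plan([0,34,191],.25);plan([0,60,187],.25)
s=camera("side"); cv2.imwrite("pics/s2.png",cv2.resize(s[160:310,220:370][:,:,::-1],(600,600),interpolation=cv2.INTER_CUBIC))
```

```text
4.87 [ 0.4868 -0.0127  0.2124] [-2.874 -0.307  0.04 ] [-0.3 -0.6  0.1]
tip fix [  0.7 -14.4 188.2] F fix [-0.4 -0.6  0.1] w 0.0002
tcp [0.4815 0.0092 0.2122] shift [-0.0108  0.0437 -0.0004] turn [-0.0013 -0.001  -0.0018] toolz_fix [ 0.    0.25 -0.97]
tcp [0.476  0.0346 0.2152] shift [-0.0216  0.0945  0.0056] turn [-0.0013 -0.001  -0.0018] toolz_fix [ 0.    0.25 -0.97]
tcp [0.4706 0.06   0.2112] shift [-0.0324  0.1454 -0.0024] turn [-0.0013 -0.001  -0.0018] toolz_fix [ 0.    0.25 -0.97]
```

View pics/s2.png

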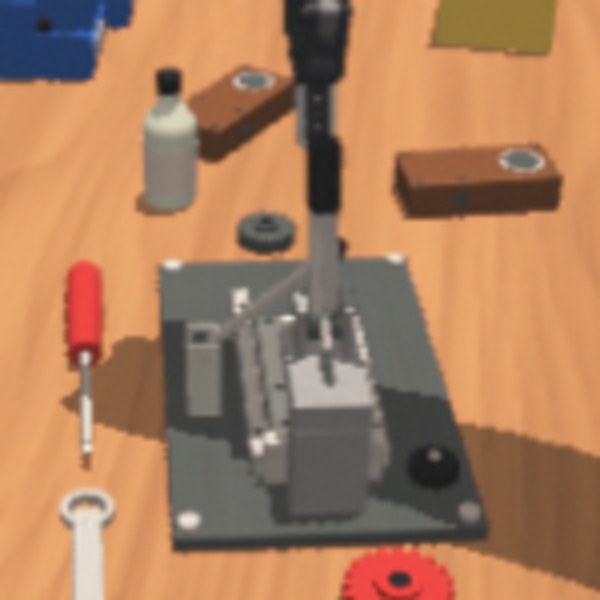

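The side view shows the closed fingers at (317,110), right behind the lever grip at (323,170) and in line with it. Next I'll push it over.

Call:
apply_moves --rows '[{"tx": -0.006,"ty": 0.024,"tz": 0,"ax": 0,"ay": 0,"az": 0},{"tx": -0.011,"ty": 0.045,"tz": 0.002,"ax": 0,"ay": 0,"az": 0},{"tx": -0.017,"ty": 0.07,"tz": 0.005,"ax": 0,"ay": 0,"az": 0},{"tx": -0.022,"ty": 0.095,"tz": 0.006,"ax": 0,"ay": 0,"az": 0},{"tx": -0.027,"ty": 0.12,"tz": 0.003,"ax": 0,"ay": 0,"az": 0}]'

```text
t: 5.33
tool_pos: [0.4739, 0.0451, 0.2142]
ee_rot: [-2.879, -0.301, 0.04]
wrist_force: [-0.6, -6.1, 4.8]
grip_width: 0.0
grasp_force: 3.2
```

Run:
```python
from h import *
tipf(); plan([0,60,187],.25);plan([0,84,175],.25);plan([0,97,164],.25)
```

```text
5.33 [0.4739 0.0451 0.2142] [-2.879 -0.301  0.04 ] [-0.6 -6.1  4.8]
tip fix [  0.   44.7 190. ] F fix [-1.8 -5.8  4.8] w 0.0
tcp [0.4706 0.06   0.2112] shift [-0.0065  0.0298 -0.006 ] turn [ 0.0015 -0.0007  0.0009] toolz_fix [ 0.    0.25 -0.97]
tcp [0.4656 0.0835 0.1992] shift [-0.0165  0.0767 -0.03  ] turn [ 0.0015 -0.0007  0.0009] toolz_fix [ 0.    0.25 -0.97]
tcp [0.4629 0.0962 0.1882] shift [-0.0219  0.1022 -0.052 ] turn [ 0.0015 -0.0007  0.0009] toolz_fix [ 0.    0.25 -0.97]
```

Contact made at about 6 N. Continuing along the arc.

Call:
apply_moves --rows '[{"tx": -0.004,"ty": 0.018,"tz": -0.002,"ax": 0,"ay": 0,"az": 0},{"tx": -0.008,"ty": 0.036,"tz": -0.008,"ax": 0,"ay": 0,"az": 0},{"tx": -0.012,"ty": 0.056,"tz": -0.018,"ax": 0,"ay": 0,"az": 0},{"tx": -0.0165,"ty": 0.077,"tz": -0.03,"ax": 0,"ay": 0,"az": 0},{"tx": -0.019,"ty": 0.09,"tz": -0.041,"ax": 0,"ay": 0,"az": 0}]'

```text
t: 5.75
tool_pos: [0.4641, 0.0917, 0.1934]
ee_rot: [-2.875, -0.303, 0.04]
wrist_force: [-0.4, -0.2, 3.9]
grip_width: 0.0001
grasp_force: 1.7
```

Run:
```python
from h import *
tipf(); plan([0,97,163],.25);plan([0,106,152],.25);plan([0,112,140],.25)
```

```text
5.75 [0.4641 0.0917 0.1934] [-2.875 -0.303  0.04 ] [-0.4 -0.2  3.9]
tip fix [  0.2  92.4 169.2] F fix [-0.4 -0.1  3.9] w 0.0001
tcp [0.4629 0.0962 0.1872] shift [-0.0023  0.009  -0.0124] turn [-0.001  -0.0008 -0.0001] toolz_fix [ 0.    0.25 -0.97]
tcp [0.461  0.105  0.1762] shift [-0.006   0.0266 -0.0344] turn [-0.001  -0.0008 -0.0001] toolz_fix [ 0.    0.25 -0.97]
tcp [0.4598 0.1109 0.1642] shift [-0.0085  0.0383 -0.0584] turn [-0.001  -0.0008 -0.0001] toolz_fix [ 0.    0.25 -0.97]
```

Call:
apply_moves --rows '[{"tx": -0.002,"ty": 0.009,"tz": -0.012,"ax": 0,"ay": 0,"az": 0},{"tx": -0.004,"ty": 0.018,"tz": -0.023,"ax": 0,"ay": 0,"az": 0},{"tx": -0.006,"ty": 0.027,"tz": -0.035,"ax": 0,"ay": 0,"az": 0},{"tx": -0.008,"ty": 0.034,"tz": -0.05,"ax": 0,"ay": 0,"az": 0},{"tx": -0.0085,"ty": 0.038,"tz": -0.06,"ax": 0,"ay": 0,"az": 0}]'

```text
t: 6.17
tool_pos: [0.4591, 0.1099, 0.1609]
ee_rot: [-2.875, -0.302, 0.045]
wrist_force: [-0.4, -0.4, -0.0]
grip_width: -0.0001
grasp_force: 0.0
```

Run:
```python
from h import *
tipf(); plan([0,116,132],.25)
s=camera("side"); cv2.imwrite("pics/s3.png",cv2.resize(s[160:310,220:370][:,:,::-1],(600,600),interpolation=cv2.INTER_CUBIC))
```

```text
6.17 [0.4591 0.1099 0.1609] [-2.875 -0.302  0.045] [-0.4 -0.4 -0. ]
tip fix [ -1.  111.2 136.7] F fix [-0.5 -0.3 -0. ] w -0.0001
tcp [0.4589 0.1148 0.1562] shift [-0.0004  0.0099 -0.0093] turn [-0.0008 -0.0032  0.0001] toolz_fix [ 0.    0.25 -0.97]
```

View pics/s3.png

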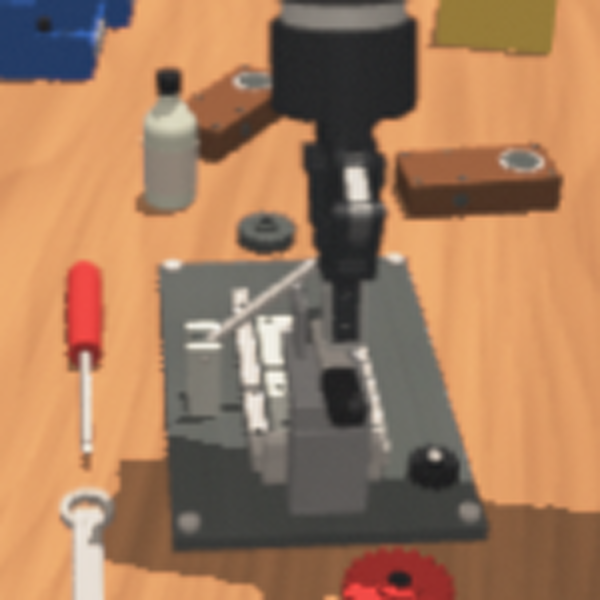

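The side view shows the lever folded over, with its black grip at (345,395) pointing to +y, and the finger force is zero, so it snapped shut. Now to the probe arm.

Call:
apply_moves --rows '[{"tx": 0,"ty": -0.01,"tz": 0.08,"ax": 0,"ay": 0,"az": 0},{"tx": 0.005,"ty": -0.06,"tz": 0.12,"ax": 0,"ay": 0,"az": 0},{"tx": 0.02,"ty": -0.14,"tz": 0.12,"ax": 0,"ay": 0,"az": 0},{"tx": 0.025,"ty": -0.215,"tz": 0.12,"ax": 0,"ay": 0,"az": 0},{"tx": 0.025,"ty": -0.22,"tz": 0.1,"ax": 0,"ay": 0,"az": 0}]'

```text
t: 6.63
tool_pos: [0.4748, -0.0063, 0.2141]
ee_rot: [-2.882, -0.295, 0.034]
wrist_force: [0.4, 1.2, 0.0]
grip_width: -0.0001
grasp_force: 0.0
```

Run:
```python
from h import *
tipf(); plan([-13,-2,140],.25)
t=camera("side"); np.save("pics/side3.npy",t)
```

```text
6.63 [ 0.4748 -0.0063  0.2141] [-2.882 -0.295  0.034] [0.4 1.2 0. ]
tip fix [ -9.6  -5.9 189.9] F fix [0.7 1.1 0. ] w -0.0001
tcp [ 0.4708 -0.0033  0.1642] shift [-0.008   0.006  -0.0998] turn [0.0025 0.0016 0.0042] toolz_fix [ 0.    0.25 -0.97]
```

Call:
apply_moves --rows '[{"tx": -0.008,"ty": 0.006,"tz": -0.05,"ax": 0,"ay": 0,"az": 0},{"tx": -0.008,"ty": 0.006,"tz": -0.09,"ax": 0,"ay": 0,"az": 0},{"tx": -0.008,"ty": 0.006,"tz": -0.1,"ax": 0,"ay": 0,"az": 0},{"tx": -0.008,"ty": 0.006,"tz": -0.1,"ax": 0,"ay": 0,"az": 0}]'

```text
t: 7.02
tool_pos: [0.4668, 0.0034, 0.1604]
ee_rot: [-2.873, -0.302, 0.048]
wrist_force: [0.3, -0.2, 0.3]
grip_width: 0.0
grasp_force: 0.0
```

Run:
```python
from h import *
tipf()
for p in [(-13,-2,128),(-22,-2,114),(-29,-2,99),(-33,-2,83),(-35,-2,72),(-36,-2,62)]: plan(p,.25)
w=camera("wrist");cv2.imwrite("pics/w4.png",w[:,:,::-1])
```

```text
7.02 [0.4668 0.0034 0.1604] [-2.873 -0.302  0.048] [ 0.3 -0.2  0.3]
tip fix [-15.7   5.6 136.3] F fix [ 0.2 -0.3  0.3] w 0.0
tcp [ 0.4708 -0.0033  0.1522] shift [ 0.0081 -0.0135 -0.0165] turn [-0.0017 -0.0049 -0.0001] toolz_fix [ 0.    0.25 -0.97]
tcp [ 0.462  -0.0052  0.1382] shift [-0.0095 -0.0173 -0.0445] turn [-0.0017 -0.0049 -0.0001] toolz_fix [ 0.    0.25 -0.97]
tcp [ 0.4552 -0.0067  0.1232] shift [-0.0232 -0.0202 -0.0745] turn [-0.0017 -0.0049 -0.0001] toolz_fix [ 0.    0.25 -0.97]
tcp [ 0.4513 -0.0075  0.1072] shift [-0.031  -0.0218 -0.1065] turn [-0.0017 -0.0049 -0.0001] toolz_fix [ 0.    0.25 -0.97]
tcp [ 0.4493 -0.0079  0.0962] shift [-0.0349 -0.0227 -0.1285] turn [-0.0017 -0.0049 -0.0001] toolz_fix [ 0.    0.25 -0.97]
tcp [ 0.4483 -0.0081  0.0862] shift [-0.0369 -0.0231 -0.1485] turn [-0.0017 -0.0049 -0.0001] toolz_fix [ 0.    0.25 -0.97]
```

View pics/w4.png

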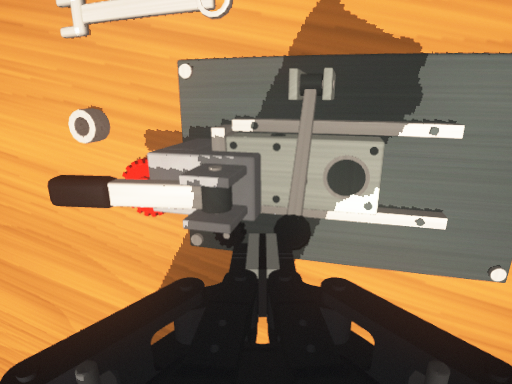

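The wrist view shows the closed lever lying along +y, grip at (80,190). The tab is at (292,232), a little to the -y side of the fingertips at (262,240). I'll correct y, then press along the arc.

Call:
apply_moves --rows '[{"tx": 0.008,"ty": -0.018,"tz": 0.01,"ax": 0,"ay": 0,"az": 0},{"tx": 0.008,"ty": -0.018,"tz": 0.005,"ax": 0,"ay": 0,"az": 0},{"tx": 0.008,"ty": -0.018,"tz": 0,"ax": 0,"ay": 0,"az": 0},{"tx": 0.008,"ty": -0.018,"tz": 0,"ax": 0,"ay": 0,"az": 0}]'

```text
t: 7.4
tool_pos: [0.4731, -0.007, 0.1632]
ee_rot: [-2.876, -0.302, 0.04]
wrist_force: [-0.2, -0.6, -0.5]
grip_width: 0.0003
grasp_force: 0.0
```

Run:
```python
from h import *
tipf()
for p in [(-13,-4,128),(-22,-4,114),(-29,-4,99),(-33,-4,83),(-35,-4,72),(-36,-4,62)]: plan(p,.25)
```

```text
7.4 [ 0.4731 -0.007   0.1632] [-2.876 -0.302  0.04 ] [-0.2 -0.6 -0.5]
tip fix [-11.5  -6.  139. ] F fix [-0.3 -0.6 -0.5] w 0.0003
tcp [ 0.4713 -0.0053  0.1522] shift [-0.0038  0.0034 -0.0219] turn [-0.0003 -0.0008  0.0005] toolz_fix [ 0.    0.25 -0.97]
tcp [ 0.4624 -0.0072  0.1382] shift [-0.0214 -0.0004 -0.0499] turn [-0.0003 -0.0008  0.0005] toolz_fix [ 0.    0.25 -0.97]
tcp [ 0.4556 -0.0086  0.1232] shift [-0.0351 -0.0033 -0.0799] turn [-0.0003 -0.0008  0.0005] toolz_fix [ 0.    0.25 -0.97]
tcp [ 0.4517 -0.0095  0.1072] shift [-0.0429 -0.0049 -0.1119] turn [-0.0003 -0.0008  0.0005] toolz_fix [ 0.    0.25 -0.97]
tcp [ 0.4497 -0.0099  0.0962] shift [-0.0468 -0.0058 -0.1339] turn [-0.0003 -0.0008  0.0005] toolz_fix [ 0.    0.25 -0.97]
tcp [ 0.4488 -0.0101  0.0862] shift [-0.0488 -0.0062 -0.1539] turn [-0.0003 -0.0008  0.0005] toolz_fix [ 0.    0.25 -0.97]
```

Call:
apply_moves --rows '[{"tx": -0.004,"ty": 0.003,"tz": -0.02,"ax": 0,"ay": 0,"az": 0},{"tx": -0.012,"ty": 0.002,"tz": -0.035,"ax": 0,"ay": 0,"az": 0},{"tx": -0.021,"ty": 0,"tz": -0.05,"ax": 0,"ay": 0,"az": 0},{"tx": -0.028,"ty": -0.002,"tz": -0.065,"ax": 0,"ay": 0,"az": 0},{"tx": -0.035,"ty": -0.003,"tz": -0.08,"ax": 0,"ay": 0,"az": 0}]'

```text
t: 7.82
tool_pos: [0.4541, -0.0081, 0.1214]
ee_rot: [-2.875, -0.302, 0.043]
wrist_force: [-0.6, 0.3, -0.3]
grip_width: 0.0002
grasp_force: 0.2
```

Run:
```python
from h import *
tipf()
for p in [(-33,-4,83),(-35,-4,72),(-36,-4,62)]: plan(p,.25)
```

```text
7.82 [ 0.4541 -0.0081  0.1214] [-2.875 -0.302  0.043] [-0.6  0.3 -0.3]
tip fix [-30.4  -3.2  97.2] F fix [-0.5  0.4 -0.3] w 0.0002
tcp [ 0.4517 -0.0095  0.1072] shift [-0.0049 -0.0027 -0.0283] turn [-0.0008 -0.0022  0.0004] toolz_fix [ 0.    0.25 -0.97]
tcp [ 0.4497 -0.0099  0.0962] shift [-0.0088 -0.0035 -0.0503] turn [-0.0008 -0.0022  0.0004] toolz_fix [ 0.    0.25 -0.97]
tcp [ 0.4488 -0.0101  0.0862] shift [-0.0107 -0.0039 -0.0703] turn [-0.0008 -0.0022  0.0004] toolz_fix [ 0.    0.25 -0.97]
```

Call:
apply_moves --rows '[{"tx": -0.003,"ty": -0.002,"tz": -0.014,"ax": 0,"ay": 0,"az": 0},{"tx": -0.005,"ty": -0.003,"tz": -0.028,"ax": 0,"ay": 0,"az": 0},{"tx": -0.008,"ty": -0.003,"tz": -0.04,"ax": 0,"ay": 0,"az": 0},{"tx": -0.009,"ty": -0.004,"tz": -0.052,"ax": 0,"ay": 0,"az": 0},{"tx": -0.01,"ty": -0.004,"tz": -0.062,"ax": 0,"ay": 0,"az": 0}]'

```text
t: 8.23
tool_pos: [0.4499, -0.0102, 0.0909]
ee_rot: [-2.876, -0.302, 0.042]
wrist_force: [1.2, -0.5, 0.6]
grip_width: -0.0001
grasp_force: 0.2
```

Run:
```python
from h import *
tipf(); plan((-36,-4,61),.25)
w=camera("wrist");cv2.imwrite("pics/w5.png",w[:,:,::-1])
```

```text
8.23 [ 0.4499 -0.0102  0.0909] [-2.876 -0.302  0.042] [ 1.2 -0.5  0.6]
tip fix [-34.9  -4.3  66.7] F fix [ 1.1 -0.8  0.6] w -0.0001
tcp [ 0.4488 -0.0101  0.0852] shift [-0.0023  0.0003 -0.0114] turn [-0.0006 -0.0017  0.0003] toolz_fix [ 0.    0.25 -0.97]
```

View pics/w5.png

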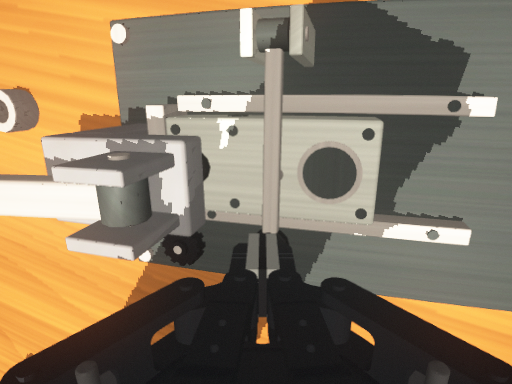

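The wrist view shows the arm nearly level, straight across the block (x about 272), with the fingertips on the tab at (262,240). I'll press on down to its stop.

Call:
apply_moves --rows '[{"tx": -0.002,"ty": 0,"tz": -0.005,"ax": 0,"ay": 0,"az": 0},{"tx": -0.002,"ty": 0,"tz": -0.01,"ax": 0,"ay": 0,"az": 0},{"tx": -0.002,"ty": 0,"tz": -0.014,"ax": 0,"ay": 0,"az": 0},{"tx": -0.002,"ty": 0,"tz": -0.014,"ax": 0,"ay": 0,"az": 0}]'

```text
t: 8.62
tool_pos: [0.4492, -0.0102, 0.0845]
ee_rot: [-2.876, -0.302, 0.041]
wrist_force: [0.2, 0.0, -0.0]
grip_width: 0.0001
grasp_force: 0.0
```

Run:
```python
from h import *
tipf()
```

```text
8.62 [ 0.4492 -0.0102  0.0845] [-2.876 -0.302  0.041] [ 0.2  0.  -0. ]
tip fix [-35.7  -4.2  60.3] F fix [ 0.2 -0.  -0. ] w 0.0001
```

Call:
apply_moves --rows '[{"tx": 0,"ty": 0,"tz": -0.003,"ax": 0,"ay": 0,"az": 0},{"tx": 0,"ty": 0,"tz": -0.006,"ax": 0,"ay": 0,"az": 0},{"tx": 0,"ty": 0,"tz": -0.006,"ax": 0,"ay": 0,"az": 0}]'

```text
t: 8.87
tool_pos: [0.4494, -0.0103, 0.0826]
ee_rot: [-2.876, -0.302, 0.04]
wrist_force: [-0.7, -0.1, 3.8]
grip_width: -0.0002
grasp_force: 1.8
```

Run:
```python
from h import *
tipf()
```

```text
8.87 [ 0.4494 -0.0103  0.0826] [-2.876 -0.302  0.04 ] [-0.7 -0.1  3.8]
tip fix [-35.4  -4.3  58.4] F fix [-0.7  0.   3.8] w -0.0002
```

Call:
apply_moves --rows '[{"tx": 0,"ty": 0,"tz": -0.003,"ax": 0,"ay": 0,"az": 0},{"tx": 0,"ty": 0,"tz": -0.005,"ax": 0,"ay": 0,"az": 0},{"tx": 0,"ty": 0,"tz": -0.005,"ax": 0,"ay": 0,"az": 0}]'

```text
t: 9.12
tool_pos: [0.4495, -0.0103, 0.082]
ee_rot: [-2.876, -0.302, 0.039]
wrist_force: [-4.8, -0.3, 13.6]
grip_width: -0.0004
grasp_force: 6.7
```

Run:
```python
from h import *
tipf()
```

```text
9.12 [ 0.4495 -0.0103  0.082 ] [-2.876 -0.302  0.039] [-4.8 -0.3 13.6]
tip fix [-35.4  -4.4  57.8] F fix [-4.7  0.7 13.6] w -0.0004
```

The force has climbed to 13.6 N with almost no motion, so the arm is on its stop. I'll lift clear.

Call:
apply_moves --rows '[{"tx": 0,"ty": 0,"tz": 0.02,"ax": 0,"ay": 0,"az": 0},{"tx": 0,"ty": 0,"tz": 0.08,"ax": 0,"ay": 0,"az": 0},{"tx": -0.02,"ty": -0.04,"tz": 0.16,"ax": 0,"ay": 0,"az": 0},{"tx": -0.05,"ty": -0.1,"tz": 0.22,"ax": 0,"ay": 0,"az": 0},{"tx": -0.08,"ty": -0.16,"tz": 0.26,"ax": 0,"ay": 0,"az": 0}]'

```text
t: 9.53
tool_pos: [0.4113, -0.087, 0.2095]
ee_rot: [-2.877, -0.308, 0.037]
wrist_force: [1.3, -0.8, -0.2]
grip_width: -0.0006
grasp_force: 0.0
```

Call:
apply_moves --rows '[{"tx": -0.03,"ty": -0.07,"tz": 0.02,"ax": 0,"ay": 0,"az": 0},{"tx": -0.06,"ty": -0.14,"tz": 0.04,"ax": 0,"ay": 0,"az": 0},{"tx": -0.06,"ty": -0.14,"tz": 0.04,"ax": 0,"ay": 0,"az": 0},{"tx": -0.06,"ty": -0.14,"tz": 0.04,"ax": 0,"ay": 0,"az": 0}]'

```text
t: 9.87
tool_pos: [0.3808, -0.1588, 0.2274]
ee_rot: [-2.878, -0.296, 0.038]
wrist_force: [0.2, 0.5, -0.4]
grip_width: 0.0002
grasp_force: 0.0
```

Run:
```python
from h import *
tipf()
t=camera("top");s=camera("side")
a=cv2.resize(t[190:290,180:313],(532,400),interpolation=cv2.INTER_CUBIC)[:, :400]
b=cv2.resize(s[215:305,250:340],(400,400),interpolation=cv2.INTER_CUBIC)
for P,im,n,(u0,v0,k) in [(0,a,"top",(180,190,4)),(0,b,"side",(250,215,400/90))]:
    pts=proj(n,[f2w(p) for p in [(-36,-8,58),(-28,-60,42),(28,-60,42),(0,42+110,105+16.6)]])
    for q in pts:
        c=((q-[u0,v0]+.5)*k).round().astype(int); cv2.circle(im,tuple(map(int,c)),4,(255,0,255),1)
cv2.imwrite("pics/end.png",np.hstack([a,b])[:,:,::-1])
```

```text
9.87 [ 0.3808 -0.1588  0.2274] [-2.878 -0.296  0.038] [ 0.2  0.5 -0.4]
tip fix [-133.4 -135.3  203.2] F fix [ 0.3  0.5 -0.4] w 0.0002
```

View pics/end.png

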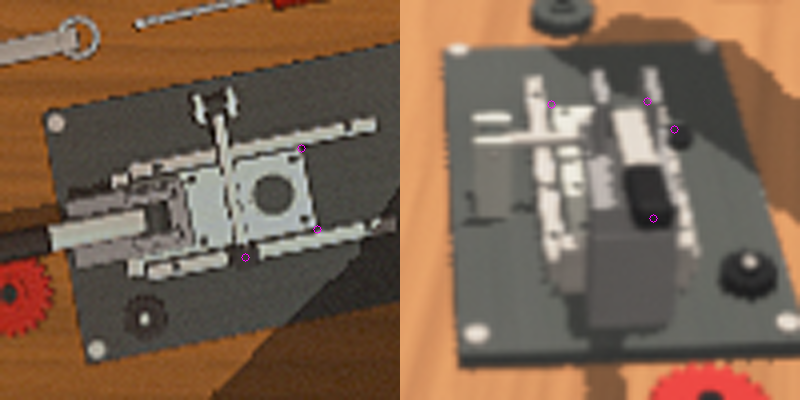

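The final view matches the prediction. The block's end corners are at (302,148) and (317,230), the tab is at (245,257), and the lever's end is at its closed place, (653,218). Handing in.

```bash
python3 -c "
from cell import order
print(order.finish_job())"
```

```text
the job is handed in; nothing more can be done
None
```

The job is handed in at about 10 s of the 51 s limit: the block is home against the stop, the cam lever is snapped shut, the probe arm was then pressed down to its level stop, and the arm is clear and touching nothing; no verdict came back.

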